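Lay the tall carton down in its storage tray

ROBOT

A 7-joint arm with a two-finger parallel gripper is mounted at the origin on a cart in front of the work surface, level with it; the furniture and walls round the work are solid. World frame = base frame: x ahead of the robot, y to its left, z up, the work surface at z = 0. Lengths are in m, angles in rad, forces in N, time in s.
With the tool pointing down it reaches from about 0.425 to 0.8 m from the base axis. Payload 8.3 kg.
Tool frame: the origin (TCP) lies where the fingers leave the gripper's body, on its centre line; the fingertips stand 73 mm ahead of it and the grasp point (between the pads) lies robot.pinch_z ahead of it (robot.pinch_z is the distance from the TCP to the grasp point, in m); z points along the fingers, y is the line along which they close (so a half turn about z gives the same grasp; the last joint's range is limited). The gripper opens to 85 mm and grips with 20 to 120 N. Pads are 22 mm wide; open, the fingers measure 114 mm over their backs; the gripper's body (76 mm by 85 mm) begins 54 mm behind the grasp point. The pads swing forward as they close: fully open they stand 13 mm farther back than shut.
Start: joints at [-1.41, 0.383, 0.016, 1.37, -0.006, 1.388, -0.046], TCP at [0.139, 0.609, 0.304] pointing down, gripper open.
Joint ranges: [-2.95, 2.95], [-0.25, 2.06], [-1.52, 1.56], [0.18, 2.33], [-1.44, 4.58], [0.02, 2.06], [-3.01, 3.01]. Speed limits (rad/s): [2.39, 2.39, 3.01, 3.01, 3.14, 3.14, 3.14].

INTERFACE

Orientations are given as [roll, pitch, yaw] about the fixed x, y, z axes, in that order (R = Rz(yaw) Ry(pitch) Rx(roll)).
In Python, from plant import robot, viewer, job gives the robot as it stands.
- The arm moves only by the tool move_arm, never from a script. Its argument "moves" is a list of rows, each an object of numbers: "claw": the finger opening in m, from 0 to 0.0854; "tx", "ty", "tz": the shift along the tool's x, y, z in m; "rx", "ry", "rz": the turn, a rotation vector about the tool's x, y, z in rad. A call has 1 to 12 rows; each row is the pose to reach, as a shift and turn from the pose commanded when the call began, along the tool's axes at that moment; what a row does not reach only later rows make up. A row lasts 1/12 s, in which the tool goes at most 41.7 mm and 7.16 degrees, less where a joint would pass 70% of its speed; a pose out of reach is approached as far as the arm can. A call with a gripper value outside its range is refused whole. The fingers move at their own pace and stop on an object; "squeeze" is the grip in N (left out, the last holds). Time passes only in rows, so rows that repeat a pose let the fingers close. It gives the time, the measured TCP pose, the force, the opening and the grip force at its end, in the units of the state.
- robot.get_obs(): the state, without advancing time (a new reading comes with each control period).
- viewer.camera(name): name is "side" or "top"; returns (picture, depth): 480x640x3 uint8, red, green, blue; 480x640 float32, m along the optical axis (not along the pixel's ray), 0 where there is no reading.
- viewer.camera_info(name): a dict with "mtx" (3x3 intrinsics, pixels), "k1" (the pictures are not rectified: a ray, as slopes to the right and down, at radius r is drawn at 1 + k1 r^2 times it, then the intrinsics apply), "extrinsics" (4x4, takes a point from world to camera coordinates). Camera axes: x right, y down, z forward; pixel columns grow to the right and rows downward; lengths in m; the calibration is good to about 2 mm. A picture is of the moment at which its call begins. camera_info takes no time and is no camera call.
- job.job_done(): hands the job in; it is judged then, once.
The state is a dict: "t": time; "joint_pos": joint angles; "dq": joint speeds; "effort": joint torques, N m; "tcp_pos": TCP position; "eef_rot": TCP orientation; "ft_force": force on the tool from outside, world axes, zero at the start; "torque": the same for the moment, N m; "finger_gap": finger opening in m; "finger_force": force on a finger pad.
Only numpy, scipy, OpenCV 4.12 (cv2) and the standard library are available. Lean on these libraries where they do the work, as an engineer would, in place of code of your own. Each camera call takes 0.05 s, during which the arm holds its last target. There are 200 camera calls.

TASK

The tea carton is too tall to be stored standing: tip it over with a push near its top, so that it falls along the shallow wooden tray in which it stands and lies flat between the low side rails, its folded top towards the raised end wall. Then push the lying carton by its underside (the end it stood on) along the tray, until its folded top rests against the end wall. Only push it with the fingers, never lift or carry it, leave the jar, the tin and the pot around the tray alone, and draw the hand back clear when done.

Things in the scene. Friction and masses are not known exactly. Their poses are not given: they have to be found in the camera images.
- tray: Fixed shallow tray of light wood, 290 x 146 mm. Origin: centre of its underside, on the worktop. x runs along the tray from the open end (x = -145 mm, no wall; the carton stands here at the start) to the end wall at x = 137 to 145 mm, 55 mm high; z is up. Floor 4 mm thick; along both long sides a rail 8 mm thick, 14 mm high; 130 mm clear between the rails.
- tray_stop (a point): Point on the inner face of the tray's end wall, at mid-width, 38 mm above the worktop; axes as the tray's.
- carton: Loose tea carton of paper board, 63 (x) x 68 (y) x 159 mm (z, foot to folded top), 0.12 to 0.23 kg. Origin: centre of its foot. Flat sides up to 119 mm; above, two flaps slope from its +x and -x sides to a ridge along y. At the start it stands on the tray floor near the open end, its x pointing along the tray to the end wall, within 6 degrees.
- carton_mid (a point): Centre of the carton, 79.5 mm from either end; axes as the carton's. Pushed towards the end wall 95 to 115 mm above the worktop, it tips over its far lower edge and falls by itself once it leans about 30 degrees; pushed below 70 mm it may slide instead. Fallen, its centre is about 36 mm above the worktop and its top 30 to 60 mm short of the end wall; 1 to 3 N slide it along.
- carton_top (a point): Middle of the ridge (66 mm long, along the carton's y) at the carton's folded top: 79.5 mm along its z and 11.5 mm along its x from its centre, so about 24 mm above the worktop when the carton has fallen; axes as the carton's.
- spice_jar: Loose spice jar with a red cap, 45 mm across, 106 mm tall, standing beside the tray on the side of the tray's -y. Origin: centre of its underside. Not to be disturbed.
- small_tin: Loose food tin, 57 mm across, 72 mm tall, standing beside the tray on the side of the tray's +y. Origin: centre of its underside. Not to be disturbed.
- salt_pot: Loose salt pot of terracotta colour with a wooden lid, 77 mm across, 100 mm tall, standing beyond the tray's end wall. Origin: centre of its underside. Not to be disturbed.
Things that resemble listed ones, but are neither listed nor needed, are in the scene too. Of the things like the carton, leave any that is blue; of the rest the larger one is meant.

How it is judged:
By the outcome, as a careful person would: the job done as asked, in the order asked, and still so for the second after the job is handed in, with the robot touching nothing.
It also fails if it takes over 48 s, if anything falls off the work surface, if the arm or the gripper's body presses on something with over 40 N, if the wrist force passes 120 N, or if a joint passes its speed limit or range.

## Working session

There is one attempt and no reset: what is moved stays moved. The work goes in short steps, Python scripts to look and compute and a tool call to move; the robot and the scene stay as the last step left them, time stands still between calls to the robot, and variables do not carry over. Pictures are saved under pics/ and viewed, at most 10 in all, crops included, and the job is handed in when it is done.

Besides the shell and the picture viewer there is one more tool, called after "Request:" by a JSON object that holds its "fn" and its "kwargs". move_arm: Moves the arm, as the interface text tells. Its arguments: {"type":"object","properties":{"moves":{"type":"array","items":{"type":"object","properties":{"claw":{"type":"number"},"tx":{"type":"number"},"ty":{"type":"number"},"tz":{"type":"number"},"rx":{"type":"number"},"ry":{"type":"number"},"rz":{"type":"number"}}}},"squeeze":{"type":"number"}},"required":["moves"]}

```bash
ls; mkdir -p pics; python3 - <<'E'
from plant import robot, viewer, job
import cv2,numpy as np
for n in("side","top"):
    p,d=viewer.camera(n); cv2.imwrite(f"pics/{n}0.png",p[...,::-1]); np.save(f"{n}0.npy",d); np.save(f"{n}0p.npy",p)
    i=viewer.camera_info(n); print(n,i)
o=robot.get_obs(); print(o['t'],o['tcp_pos'],o['eef_rot'],robot.pinch_z)
E
```

```text
pics
side {'mtx': array([[605.14988903,   0.        , 316.04069576],
       [  0.        , 605.14988903, 238.62547217],
       [  0.        ,   0.        ,   1.        ]]), 'k1': 0.04427396519101185, 'extrinsics': array([[ 0.91370811, -0.40627279,  0.00893952, -0.36317045],
       [-0.26484994, -0.61204411, -0.74515536,  0.3931869 ],
       [ 0.30820773,  0.67848686, -0.66683099,  0.76708914],
       [ 0.        ,  0.        ,  0.        ,  1.        ]])}
top {'mtx': array([[492.4782526 ,   0.        , 320.31064473],
       [  0.        , 492.4782526 , 242.40511911],
       [  0.        ,   0.        ,   1.        ]]), 'k1': -0.12577905497531505, 'extrinsics': array([[ 0.0557916 , -0.99842961, -0.0050609 ,  0.2485216 ],
       [-0.97651742, -0.05350935, -0.20868751,  0.53314285],
       [ 0.20808899,  0.01658507, -0.97796928,  0.83913704],
       [ 0.        ,  0.        ,  0.        ,  1.        ]])}
0.1 [0.13860491 0.60911246 0.30297318] [-3.13985118e+00  2.15898467e-05  2.91784510e+00] 0.0539
```

View pics/side0.png

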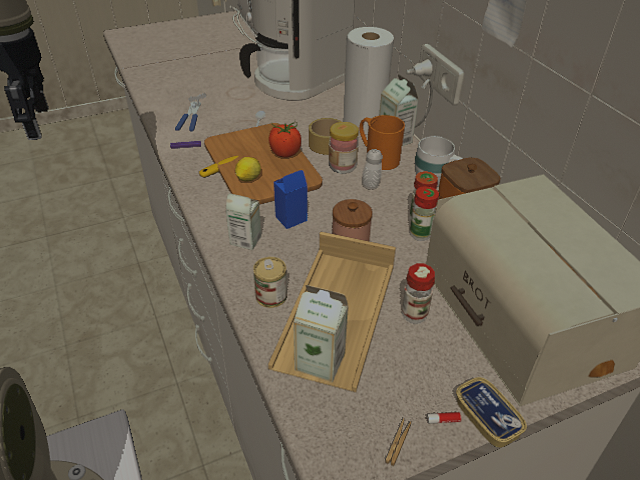

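View pics/top0.png

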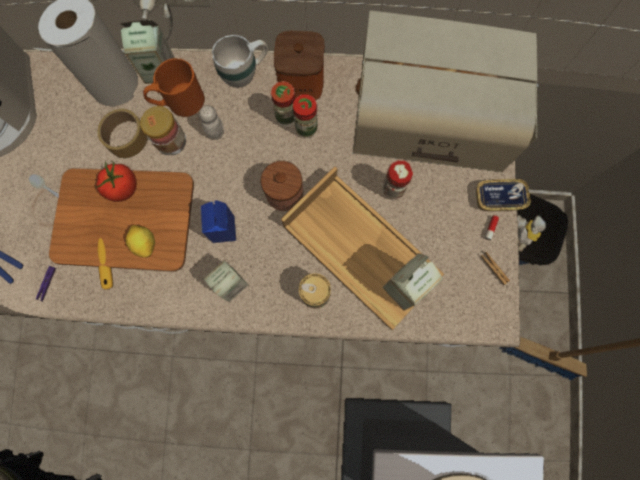

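The side view shows the tray at about (335,310) with the green and white carton standing at its near end (320,335). The end wall is at (357,248), the tin at (270,282), the jar at (419,290) and the pot at (352,220).

Things that could be taken for the carton, in side pixels:
- the large one in the tray (320,335)
- a small one (243,220)
- one at the back wall (398,105)
- the blue one (291,198), which must be left alone

I choose the one in the tray, which is larger and stands at the open end. I'll check it in a close crop.

```bash
cat > h.py <<'E'
import numpy as np,cv2
from plant import robot, viewer, job
def ray(n,uv):
    i=viewer.camera_info(n);K=i['mtx'];E=i['extrinsics'];R=E[:3,:3];t=E[:3,3]
    d=(np.array(uv,float)-K[:2,2])/K[0,0]; u=d.copy()
    for _ in range(20): u=d/(1+i['k1']*(u@u))
    return -R.T@t, R.T@np.r_[u,1]
def onz(n,uv,z):
    c,r=ray(n,uv); return c+r*(z-c[2])/r[2]
E
python3 - <<'E'
import numpy as np,cv2
a=np.load('top0p.npy')[160:340,255:455,::-1]
cv2.imwrite('pics/c.png',cv2.resize(a,None,fx=3.3,fy=3.3,interpolation=cv2.INTER_CUBIC))
a=np.load('side0p.npy')[225:395,260:440,::-1]
cv2.imwrite('pics/d.png',cv2.resize(a,None,fx=3.5,fy=3.5,interpolation=cv2.INTER_CUBIC))
E
```

```text
(no output)
```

View pics/c.png

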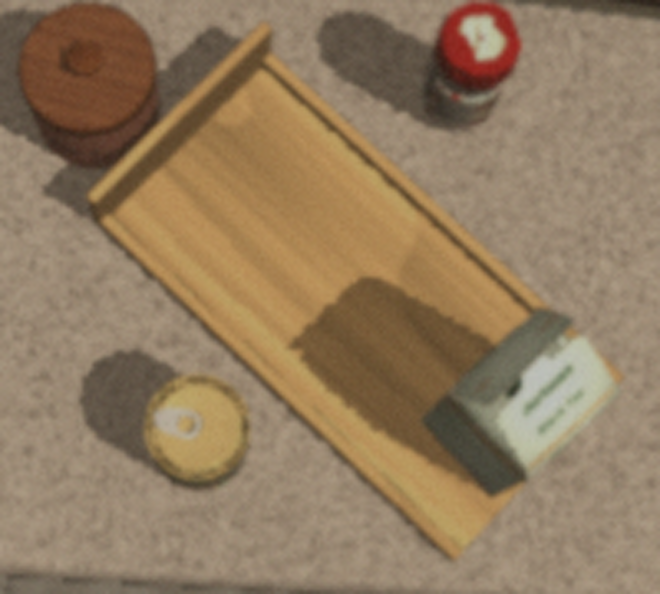

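View pics/d.png

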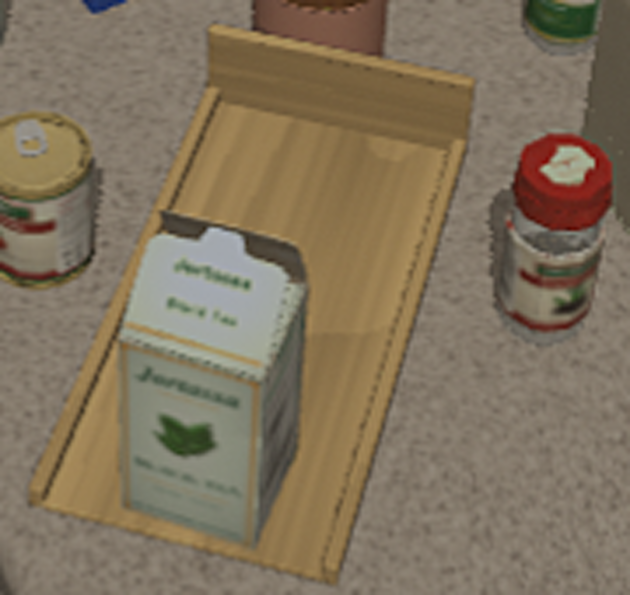

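The crops confirm the choice: the carton's green-leaf front faces the open end. Its foot edge runs in the side crop from (122,507) to (258,545).

```bash
python3 - <<'E'
from h import *
np.set_printoptions(precision=4,suppress=True)
S=lambda x,y,z:onz('side',(260+x/3.5,225+y/3.5),z)
T=lambda x,y,z:onz('top',(255+x/3.3,160+y/3.3),z)
L=S(33,505,0);Rr=S(332,582,0)
A=S(210,28,.055);B=S(473,78,.055)
print('side open L,R',L,Rr,np.linalg.norm(L-Rr));print('wall top L,R',A,B,np.linalg.norm(A-B))
print('top open L',T(457,556,0),'R',T(620,380,.014),'wall L,R',T(93,197,.055),T(268,30,.055))
d=((A+B)/2-(L+Rr)/2)[:2];print('axis',np.degrees(np.arctan2(d[1],d[0])),np.linalg.norm(d))
f=S(122,507,.004);g=S(258,545,.004);b=S(298,450,.004)
e=(f-g);print('carton foot',f,g,b,np.linalg.norm(e), 'x dir deg',np.degrees(np.arctan2(e[1],e[0]))-90)
print('top edge',S(120,343,.123),S(260,380,.123)); print('ridgeTop',T(500,410,.15))
print('tin',T(190,432,.072),'jar',T(480,45,.106),'pot',T(88,60,.095))
R=cv2.Rodrigues
o=robot.get_obs();print(o['tcp_pos'],o['eef_rot'],o['joint_pos'])
E
```

```text
side open L,R [0.3761 0.1363 0.    ] [0.4834 0.0444 0.    ] 0.14138012142276465
wall top L,R [0.5608 0.3501 0.055 ] [0.6712 0.259  0.055 ] 0.14316170641289971
top open L [0.3731 0.1321 0.    ] R [0.4771 0.0428 0.014 ] wall L,R [0.558  0.3484 0.055 ] [0.662  0.2555 0.055 ]
axis 48.99204252896262 0.2838425038245357
carton foot [0.412  0.1162 0.004 ] [0.4602 0.0727 0.004 ] [0.4999 0.1129 0.004 ] 0.06494482809030576 x dir deg 47.93698003635188
top edge [0.4114 0.1125 0.123 ] [0.4567 0.0712 0.123 ]
ridgeTop [0.4379 0.1342 0.15  ]
tin [0.4278 0.286  0.072 ] jar [0.6409 0.1414 0.106 ] pot [0.6245 0.3528 0.095 ]
[0.1386 0.6091 0.303 ] [-3.1399  0.      2.9178] [-1.4099  0.3842  0.0164  1.371  -0.0063  1.3882 -0.0465]
```

Request:
{"fn": "move_arm", "kwargs": {"moves": [{"tx": -0.033, "ty": -0.0195, "rz": 0.12, "claw": 0.03}, {"tx": -0.065, "ty": -0.039, "rz": 0.24, "claw": 0.03}, {"tx": -0.098, "ty": -0.0585, "rz": 0.36, "claw": 0.03}, {"tx": -0.13, "ty": -0.078, "rz": 0.48, "claw": 0.03}, {"tx": -0.163, "ty": -0.0975, "rz": 0.6, "claw": 0.03}, {"tx": -0.196, "ty": -0.117, "rz": 0.72, "claw": 0.03}, {"tx": -0.228, "ty": -0.137, "rz": 0.84, "claw": 0.03}, {"tx": -0.261, "ty": -0.156, "rz": 0.96, "claw": 0.03}, {"tx": -0.275, "ty": -0.191, "rz": 1.08, "claw": 0.03}, {"tx": -0.288, "ty": -0.226, "rz": 1.2, "claw": 0.03}, {"tx": -0.302, "ty": -0.261, "rz": 1.32, "claw": 0.03}, {"tx": -0.316, "ty": -0.296, "rz": 1.44, "claw": 0.03}]}}

```text
invalid input
```

Request:
{"fn": "move_arm", "kwargs": {"moves": [{"claw": 0.03, "tx": -0.033, "ty": -0.0195, "tz": 0, "rx": 0, "ry": 0, "rz": 0.12}, {"claw": 0.03, "tx": -0.065, "ty": -0.039, "tz": 0, "rx": 0, "ry": 0, "rz": 0.24}, {"claw": 0.03, "tx": -0.098, "ty": -0.0585, "tz": 0, "rx": 0, "ry": 0, "rz": 0.36}, {"claw": 0.03, "tx": -0.13, "ty": -0.078, "tz": 0, "rx": 0, "ry": 0, "rz": 0.48}, {"claw": 0.03, "tx": -0.163, "ty": -0.0975, "tz": 0, "rx": 0, "ry": 0, "rz": 0.6}, {"claw": 0.03, "tx": -0.196, "ty": -0.117, "tz": 0, "rx": 0, "ry": 0, "rz": 0.72}, {"claw": 0.03, "tx": -0.228, "ty": -0.137, "tz": 0, "rx": 0, "ry": 0, "rz": 0.84}, {"claw": 0.03, "tx": -0.261, "ty": -0.156, "tz": 0, "rx": 0, "ry": 0, "rz": 0.96}, {"claw": 0.03, "tx": -0.275, "ty": -0.191, "tz": 0, "rx": 0, "ry": 0, "rz": 1.08}, {"claw": 0.03, "tx": -0.288, "ty": -0.226, "tz": 0, "rx": 0, "ry": 0, "rz": 1.2}, {"claw": 0.03, "tx": -0.302, "ty": -0.261, "tz": 0, "rx": 0, "ry": 0, "rz": 1.32}, {"claw": 0.03, "tx": -0.316, "ty": -0.296, "tz": 0, "rx": 0, "ry": 0, "rz": 1.44}]}}

```text
t: 1.1
tcp_pos: [0.381, 0.2487, 0.3034]
eef_rot: [-3.141, 0.001, 1.472]
ft_force: [0.7, 0.6, 0.3]
finger_gap: 0.0303
finger_force: 0.0
```

Request:
{"fn": "move_arm", "kwargs": {"moves": [{"claw": 0.03, "tx": -0.029, "ty": 0.0085, "tz": 0, "rx": 0, "ry": 0, "rz": 0.104}, {"claw": 0.03, "tx": -0.059, "ty": 0.017, "tz": 0, "rx": 0, "ry": 0, "rz": 0.208}, {"claw": 0.03, "tx": -0.088, "ty": 0.0255, "tz": 0, "rx": 0, "ry": 0, "rz": 0.312}, {"claw": 0.03, "tx": -0.117, "ty": 0.034, "tz": 0, "rx": 0, "ry": 0, "rz": 0.416}, {"claw": 0.03, "tx": -0.147, "ty": 0.042, "tz": 0, "rx": 0, "ry": 0, "rz": 0.52}, {"claw": 0.03, "tx": -0.176, "ty": 0.05, "tz": 0, "rx": 0, "ry": 0, "rz": 0.623}, {"claw": 0.03, "tx": -0.176, "ty": 0.05, "tz": 0, "rx": 0, "ry": 0, "rz": 0.623}]}}

```text
t: 1.68
tcp_pos: [0.4152, 0.0647, 0.304]
eef_rot: [3.141, 0.0, 0.84]
ft_force: [0.2, 0.2, 1.0]
finger_gap: 0.0299
finger_force: 0.0
```

```bash
python3 - <<'E'
from h import *
p,d=viewer.camera("side"); q,_=viewer.camera("top")
cv2.imwrite("pics/s2.png",np.hstack([cv2.resize(p[150:450,150:450],(400,400)),cv2.resize(q[150:400,250:500],(400,400))])[...,::-1])
o=robot.get_obs();print(o['t'],o['tcp_pos'],o['eef_rot'],o['joint_pos'])
E
```

```text
1.7833 [0.41452941 0.06973216 0.30382071] [-3.14102344e+00 -2.03164223e-04  8.52541451e-01] [-0.86125931 -0.10311088  0.58265995  1.9063603   0.05786169  1.32195981
 -1.01357104]
```

View pics/s2.png

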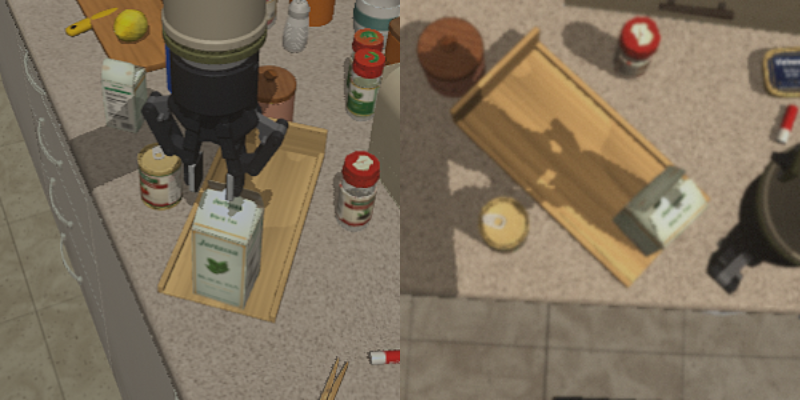

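The view shows the fingers behind and above the carton (tips at about (215,195) in the left half), lined up with the tray axis. I'll descend next.

Request:
{"fn": "move_arm", "kwargs": {"moves": [{"claw": 0.03, "tx": 0, "ty": 0, "tz": 0.03, "rx": 0, "ry": 0, "rz": 0}, {"claw": 0.03, "tx": 0, "ty": 0, "tz": 0.06, "rx": 0, "ry": 0, "rz": 0}, {"claw": 0.03, "tx": 0, "ty": 0, "tz": 0.09, "rx": 0, "ry": 0, "rz": 0}, {"claw": 0.03, "tx": 0, "ty": 0, "tz": 0.115, "rx": 0, "ry": 0, "rz": 0}, {"claw": 0.03, "tx": 0, "ty": 0, "tz": 0.126, "rx": 0, "ry": 0, "rz": 0}, {"claw": 0.03, "tx": 0, "ty": 0, "tz": 0.126, "rx": 0, "ry": 0, "rz": 0}]}}

```text
t: 2.28
tcp_pos: [0.4125, 0.0716, 0.1751]
eef_rot: [-3.139, 0.005, 0.858]
ft_force: [-0.2, 0.3, 0.2]
finger_gap: 0.0295
finger_force: 0.0
```

Request:
{"fn": "move_arm", "kwargs": {"moves": [{"claw": 0.03, "tx": 0.008, "ty": 0, "tz": 0, "rx": 0, "ry": 0, "rz": 0}, {"claw": 0.03, "tx": 0.014, "ty": 0, "tz": 0, "rx": 0, "ry": 0, "rz": 0}, {"claw": 0.03, "tx": 0.018, "ty": 0, "tz": 0, "rx": 0, "ry": 0, "rz": 0}, {"claw": 0.03, "tx": 0.022, "ty": 0, "tz": 0, "rx": 0, "ry": 0, "rz": 0}, {"claw": 0.03, "tx": 0.026, "ty": 0, "tz": 0, "rx": 0, "ry": 0, "rz": 0}, {"claw": 0.03, "tx": 0.03, "ty": 0, "tz": 0, "rx": 0, "ry": 0, "rz": 0}, {"claw": 0.03, "tx": 0.035, "ty": 0, "tz": 0, "rx": 0, "ry": 0, "rz": 0}, {"claw": 0.03, "tx": 0.04, "ty": 0, "tz": 0, "rx": 0, "ry": 0, "rz": 0}]}}

```text
t: 2.95
tcp_pos: [0.4412, 0.1013, 0.178]
eef_rot: [3.142, -0.0, 0.855]
ft_force: [0.3, 0.3, 0.9]
finger_gap: 0.0297
finger_force: 0.3
```

```bash
python3 - <<'E'
from h import *
p,d=viewer.camera("side"); q,_=viewer.camera("top")
cv2.imwrite("pics/s3.png",np.hstack([cv2.resize(p[170:420,220:470],(400,400)),cv2.resize(q[150:350,270:470],(400,400))])[...,::-1])
o=robot.get_obs();print(o['t'],o['tcp_pos'],o['eef_rot'],o['ft_force'])
E
```

```text
3.05 [0.44132139 0.10177628 0.17795795] [ 3.14127993e+00 -2.96195625e-04  8.55700446e-01] [-0.75371021 -0.2139535   0.43306172]
```

View pics/s3.png

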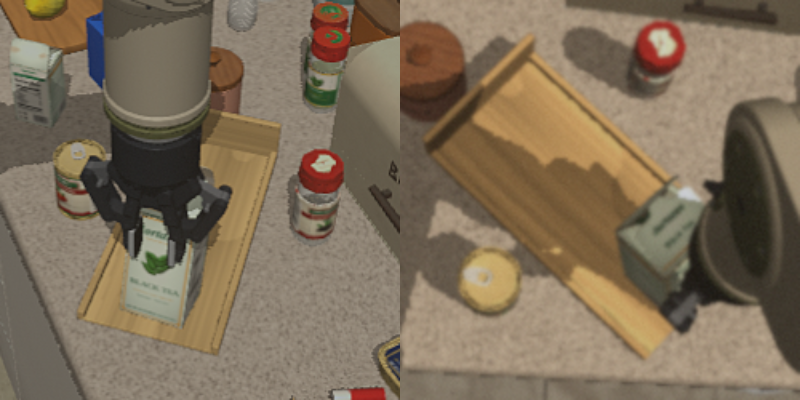

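The carton is leaning: in the left half its face is at about (150,260) with its near edge lifting. The fingers are centred on it, so I'll keep pushing.

Request:
{"fn": "move_arm", "kwargs": {"moves": [{"claw": 0.03, "tx": 0.005, "ty": 0, "tz": 0, "rx": 0, "ry": 0, "rz": 0}, {"claw": 0.03, "tx": 0.01, "ty": 0, "tz": 0, "rx": 0, "ry": 0, "rz": 0}, {"claw": 0.03, "tx": 0.015, "ty": 0, "tz": 0, "rx": 0, "ry": 0, "rz": 0}, {"claw": 0.03, "tx": 0.02, "ty": 0, "tz": 0, "rx": 0, "ry": 0, "rz": 0}, {"claw": 0.03, "tx": 0.025, "ty": 0, "tz": 0, "rx": 0, "ry": 0, "rz": 0}, {"claw": 0.03, "tx": 0.03, "ty": 0, "tz": 0, "rx": 0, "ry": 0, "rz": 0}, {"claw": 0.03, "tx": 0.035, "ty": 0, "tz": 0, "rx": 0, "ry": 0, "rz": 0}, {"claw": 0.03, "tx": 0.035, "ty": 0, "tz": 0, "rx": 0, "ry": 0, "rz": 0}, {"claw": 0.03, "tx": 0.03, "ty": 0, "tz": 0, "rx": 0, "ry": 0, "rz": 0}, {"claw": 0.03, "tx": 0.01, "ty": 0, "tz": 0, "rx": 0, "ry": 0, "rz": 0}, {"claw": 0.03, "tx": -0.01, "ty": 0, "tz": 0, "rx": 0, "ry": 0, "rz": 0}, {"claw": 0.03, "tx": -0.02, "ty": 0, "tz": 0, "rx": 0, "ry": 0, "rz": 0}]}}

```text
t: 4.05
tcp_pos: [0.4261, 0.0837, 0.1775]
eef_rot: [-3.141, 0.001, 0.853]
ft_force: [-0.3, -0.5, 0.4]
finger_gap: 0.03
finger_force: 0.0
```

```bash
python3 - <<'E'
from h import *
p,d=viewer.camera("side"); q,_=viewer.camera("top")
cv2.imwrite("pics/s4.png",np.hstack([cv2.resize(p[170:420,220:470],(400,400)),cv2.resize(q[150:350,270:470],(400,400))])[...,::-1])
o=robot.get_obs();print(o['t'],o['tcp_pos'],o['eef_rot'],o['ft_force'])
E
```

```text
4.15 [0.42669227 0.08449977 0.17789473] [-3.14048439e+00 -2.32686065e-04  8.52615162e-01] [-0.28688602  0.15821333  0.61681062]
```

View pics/s4.png

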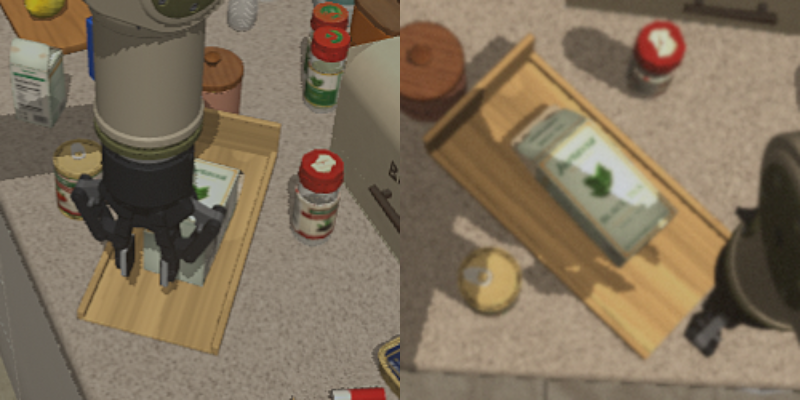

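It has fallen flat with its folded top towards the wall (right half, about (550,140); foot at about (650,235)). I'll measure the lying carton from the depth image.

```bash
cat >> h.py <<'E'
def cloud(n,d):
    i=viewer.camera_info(n);K=i['mtx'];E=i['extrinsics']
    v,u=np.mgrid[:480,:640]; D=np.array([i['k1'],0,0,0.])
    x=cv2.undistortPoints(np.stack([u,v],-1).reshape(-1,1,2).astype(float),K,D).reshape(480,640,2)
    P=np.dstack([x,np.ones((480,640))])*d[...,None]
    P=(P-E[:3,3])@E[:3,:3]; P[d==0]=9; return P
th=np.radians(49);a=np.array([np.cos(th),np.sin(th)]);l=np.array([-a[1],a[0]]);o0=np.array([.427,.089])
def tray(P):  # distance from open end, lateral
    q=P[...,:2]-o0; return q@a,q@l
def carton(zlo=.058,zhi=.078):
    q,d=viewer.camera("top");P=cloud("top",d);s,t=tray(P)
    m=(P[...,2]>zlo)&(P[...,2]<zhi)&(s>.02)&(s<.27)&(abs(t)<.062)
    m=cv2.morphologyEx(m.astype(np.uint8),cv2.MORPH_OPEN,np.ones((3,3)))>0
    S=np.c_[s[m],t[m]].astype(np.float32); r=cv2.minAreaRect(S)
    print('n',m.sum(),'z',np.median(P[m][:,2]),'rect',r,'s',np.percentile(S[:,0],[1,99]),'t',np.percentile(S[:,1],[1,99]))
    n=(P[...,2]>.045)&(P[...,2]<.06)&(s>.26)&(s<.31)&(abs(t)<.06); print('wall s',np.percentile(s[n],[2,50,98]))
    return q,d
E
python3 - <<'E'
from h import *
carton()
E
```

```text
n 2412 z 0.06458597086824049 rect ((0.13425655663013458, -0.009076371788978577), (0.06671570986509323, 0.12632021307945251), 86.66651153564453) s [0.07273344 0.19460884] t [-0.04259719  0.02458469]
wall s [0.2793374  0.28349854 0.3058841 ]
```

The foot is at s≈72 mm and the top about 50 mm short of the wall. I'll lower the fingers behind the foot.

Request:
{"fn": "move_arm", "kwargs": {"moves": [{"claw": 0.03, "tx": 0.012, "ty": 0.001, "tz": 0.02, "rx": 0, "ry": 0, "rz": 0}, {"claw": 0.03, "tx": 0.024, "ty": 0.002, "tz": 0.04, "rx": 0, "ry": 0, "rz": 0}, {"claw": 0.03, "tx": 0.035, "ty": 0.003, "tz": 0.06, "rx": 0, "ry": 0, "rz": 0}, {"claw": 0.03, "tx": 0.035, "ty": 0.003, "tz": 0.072, "rx": 0, "ry": 0, "rz": 0}, {"claw": 0.03, "tx": 0.035, "ty": 0.003, "tz": 0.072, "rx": 0, "ry": 0, "rz": 0}, {"claw": 0.03, "tx": 0.035, "ty": 0.003, "tz": 0.072, "rx": 0, "ry": 0, "rz": 0}]}}

```text
t: 4.7
tcp_pos: [0.4529, 0.1106, 0.1055]
eef_rot: [-3.141, 0.002, 0.855]
ft_force: [0.4, -0.3, 0.4]
finger_gap: 0.03
finger_force: 0.0
```

```bash
python3 - <<'E'
from h import *
o=robot.get_obs();print(o['t'],o['tcp_pos'],o['eef_rot'],o['ft_force'],tray(np.array(o['tcp_pos'])))
E
```

```text
4.7 [0.45294814 0.1106228  0.10548645] [-3.14147049e+00  1.80685077e-03  8.55459463e-01] [ 0.4307337  -0.27530746  0.44683577] (np.float64(0.03334244672638574), np.float64(-0.005397472645230356))
```

Pushing slowly, 5 mm per row.

Request:
{"fn": "move_arm", "kwargs": {"moves": [{"claw": 0.03, "tx": 0.01, "ty": 0, "tz": 0, "rx": 0, "ry": 0, "rz": 0}, {"claw": 0.03, "tx": 0.02, "ty": 0, "tz": 0, "rx": 0, "ry": 0, "rz": 0}, {"claw": 0.03, "tx": 0.025, "ty": 0, "tz": 0, "rx": 0, "ry": 0, "rz": 0}, {"claw": 0.03, "tx": 0.03, "ty": 0, "tz": 0, "rx": 0, "ry": 0, "rz": 0}, {"claw": 0.03, "tx": 0.035, "ty": 0, "tz": 0, "rx": 0, "ry": 0, "rz": 0}, {"claw": 0.03, "tx": 0.04, "ty": 0, "tz": 0, "rx": 0, "ry": 0, "rz": 0}, {"claw": 0.03, "tx": 0.045, "ty": 0, "tz": 0, "rx": 0, "ry": 0, "rz": 0}, {"claw": 0.03, "tx": 0.05, "ty": 0, "tz": 0, "rx": 0, "ry": 0, "rz": 0}, {"claw": 0.03, "tx": 0.055, "ty": 0, "tz": 0, "rx": 0, "ry": 0, "rz": 0}, {"claw": 0.03, "tx": 0.06, "ty": 0, "tz": 0, "rx": 0, "ry": 0, "rz": 0}, {"claw": 0.03, "tx": 0.065, "ty": 0, "tz": 0, "rx": 0, "ry": 0, "rz": 0}, {"claw": 0.03, "tx": 0.065, "ty": 0, "tz": 0, "rx": 0, "ry": 0, "rz": 0}]}}

```text
t: 5.7
tcp_pos: [0.4962, 0.1605, 0.1059]
eef_rot: [3.141, -0.001, 0.856]
ft_force: [-0.9, 0.3, 0.1]
finger_gap: 0.0302
finger_force: 0.0
```

```bash
python3 - <<'E'
from h import *
p,_=viewer.camera("side"); q,d=carton()
cv2.imwrite("pics/s5.png",np.hstack([cv2.resize(p[170:420,220:470],(400,400)),cv2.resize(q[150:350,270:470],(400,400))])[...,::-1])
o=robot.get_obs();print(o['t'],tray(np.array(o['tcp_pos'])),o['ft_force'])
E
```

```text
n 1821 z 0.06477129454073156 rect ((0.16797220706939697, -0.004933491349220276), (0.06626231968402863, 0.11903151124715805), 89.5142593383789) s [0.11490456 0.22546982] t [-0.03750101  0.02719247]
wall s [0.27921833 0.28351243 0.30644189]
5.8 (np.float64(0.09847838437802588), np.float64(-0.005487280789589952)) [-0.1354319   0.09873976 -0.3742203 ]
```

View pics/s5.png

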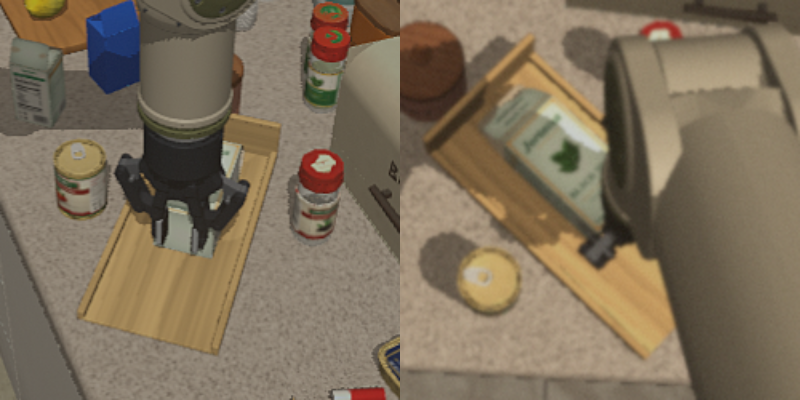

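The carton is now straight in the tray, with a gap of roughly 14 mm left at the wall (right half, about (490,95)). I'll ease it in.

Request:
{"fn": "move_arm", "kwargs": {"moves": [{"claw": 0.03, "tx": 0.003, "ty": 0, "tz": 0, "rx": 0, "ry": 0, "rz": 0}, {"claw": 0.03, "tx": 0.006, "ty": 0, "tz": 0, "rx": 0, "ry": 0, "rz": 0}, {"claw": 0.03, "tx": 0.009, "ty": 0, "tz": 0, "rx": 0, "ry": 0, "rz": 0}, {"claw": 0.03, "tx": 0.011, "ty": 0, "tz": 0, "rx": 0, "ry": 0, "rz": 0}, {"claw": 0.03, "tx": 0.013, "ty": 0, "tz": 0, "rx": 0, "ry": 0, "rz": 0}]}}

```text
t: 6.22
tcp_pos: [0.5042, 0.1694, 0.1058]
eef_rot: [-3.142, 0.0, 0.855]
ft_force: [-1.4, -0.8, -0.5]
finger_gap: 0.0296
finger_force: 0.5
```

Request:
{"fn": "move_arm", "kwargs": {"moves": [{"claw": 0.03, "tx": 0.001, "ty": 0, "tz": 0, "rx": 0, "ry": 0, "rz": 0}, {"claw": 0.03, "tx": 0.002, "ty": 0, "tz": 0, "rx": 0, "ry": 0, "rz": 0}, {"claw": 0.03, "tx": 0.002, "ty": 0, "tz": 0, "rx": 0, "ry": 0, "rz": 0}]}}

```text
t: 6.47
tcp_pos: [0.505, 0.1701, 0.1057]
eef_rot: [-3.141, 0.002, 0.854]
ft_force: [-2.6, -3.3, 1.9]
finger_gap: 0.0303
finger_force: 2.2
```

```bash
python3 - <<'E'
from h import *
o=robot.get_obs();print(o['t'],tray(np.array(o['tcp_pos'])),o['ft_force'],o['ft_force'][:2]@a)
E
```

```text
6.4667 (np.float64(0.11240478096407817), np.float64(-0.005635043386263326)) [-2.55923929 -3.30975226  1.88162834] -4.176913779573783
```

Request:
{"fn": "move_arm", "kwargs": {"moves": [{"claw": 0.03, "tx": 0.001, "ty": 0, "tz": 0, "rx": 0, "ry": 0, "rz": 0}, {"claw": 0.03, "tx": 0.002, "ty": 0, "tz": 0, "rx": 0, "ry": 0, "rz": 0}, {"claw": 0.03, "tx": 0.002, "ty": 0, "tz": 0, "rx": 0, "ry": 0, "rz": 0}]}}

```text
t: 6.72
tcp_pos: [0.5052, 0.1702, 0.1055]
eef_rot: [-3.14, 0.005, 0.853]
ft_force: [-9.1, -7.3, 9.0]
finger_gap: 0.0303
finger_force: 6.1
```

It is firmly against the wall: the force has risen to about 11 N with no further travel. I'll draw back.

Request:
{"fn": "move_arm", "kwargs": {"moves": [{"claw": 0.03, "tx": -0.002, "ty": 0, "tz": 0, "rx": 0, "ry": 0, "rz": 0}, {"claw": 0.03, "tx": -0.006, "ty": 0, "tz": 0, "rx": 0, "ry": 0, "rz": 0}, {"claw": 0.03, "tx": -0.016, "ty": 0, "tz": 0, "rx": 0, "ry": 0, "rz": 0}, {"claw": 0.03, "tx": -0.032, "ty": 0, "tz": 0, "rx": 0, "ry": 0, "rz": 0}, {"claw": 0.03, "tx": -0.052, "ty": 0, "tz": 0, "rx": 0, "ry": 0, "rz": 0}, {"claw": 0.03, "tx": -0.072, "ty": 0, "tz": -0.02, "rx": 0, "ry": 0, "rz": 0}, {"claw": 0.03, "tx": -0.08, "ty": 0, "tz": -0.05, "rx": 0, "ry": 0, "rz": 0}, {"claw": 0.03, "tx": -0.085, "ty": 0.01, "tz": -0.085, "rx": 0, "ry": 0, "rz": 0}, {"claw": 0.03, "tx": -0.09, "ty": 0.03, "tz": -0.12, "rx": 0, "ry": 0, "rz": 0}, {"claw": 0.03, "tx": -0.09, "ty": 0.05, "tz": -0.15, "rx": 0, "ry": 0, "rz": 0}, {"claw": 0.03, "tx": -0.09, "ty": 0.07, "tz": -0.17, "rx": 0, "ry": 0, "rz": 0}, {"claw": 0.03, "tx": -0.09, "ty": 0.07, "tz": -0.17, "rx": 0, "ry": 0, "rz": 0}]}}

```text
t: 7.72
tcp_pos: [0.504, 0.055, 0.2809]
eef_rot: [3.136, -0.008, 0.851]
ft_force: [0.2, -0.3, 0.7]
finger_gap: 0.0302
finger_force: 0.0
```

```bash
python3 - <<'E'
from h import *
p,_=viewer.camera("side"); q,d=carton()
cv2.imwrite("pics/s6.png",np.hstack([cv2.resize(p[170:420,220:470],(400,400)),cv2.resize(q[150:350,270:470],(400,400))])[...,::-1])
o=robot.get_obs();print(o['t'],o['tcp_pos'],o['ft_force'])
E
```

```text
n 2405 z 0.0645554326030096 rect ((0.18302324414253235, -0.005421217530965805), (0.06691338121891022, 0.12483079731464386), 89.6550064086914) s [0.1215563  0.24354085] t [-0.03746279  0.027206  ]
wall s [0.27933806 0.28362519 0.30644436]
7.8167 [0.50073234 0.05757699 0.2763342 ] [-0.58197747  0.98523156 -1.05813426]
```

View pics/s6.png

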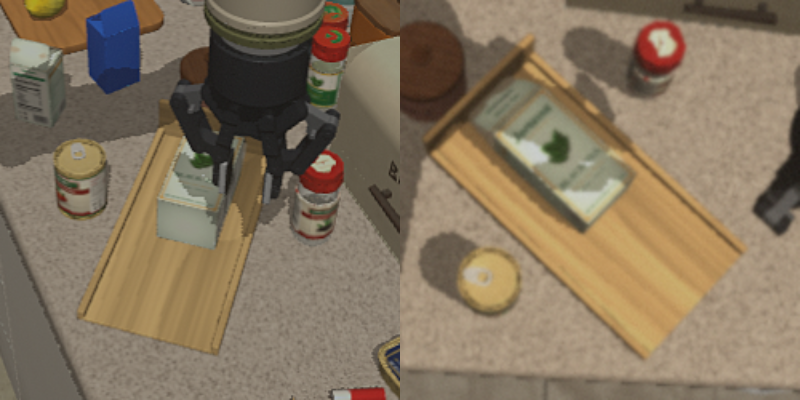

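The carton lies flat and straight, its folded top at the end wall (right half, about (490,95)). The jar, tin and pot are where they were, and the hand is clear.

```bash
python3 -c "
from plant import job
print(job.job_done())"
```

```text
the job is handed in; nothing more can be done
None
```

The tea carton was tipped over and slid along the tray; it lies flat between the rails with its folded top against the end wall, the jar, tin and pot are untouched, the hand is clear, and the job was handed in at about 8 s.

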